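# Clip the clay roller into its rack

## Task

Put the wooden clay roller away: lay it along the clip rack, centred over the two spring clips, and press it straight down with the gripper until both clips snap around its barrel and it sits fully home. Then let go. Leave the paddle where it lies.

Things in the scene. Friction and masses are not known exactly. Their poses are not given: they have to be found in the camera images.
- roller: Loose clay roller of pale wood, 80 g, lying on the bench: a round barrel 26 mm in diameter and 160 mm long with a thinner turned handle (16 mm diameter, 30 mm long) at each end, 220 mm overall. Origin on its axis at mid-length, 13 mm above the bench as it lies. x axis = its long axis (both ends alike; it may be rolled to any angle about x).
- rack: Fixed plywood board on the bench, 220 x 80 x 12 mm (x, y, z), with two steel spring clips at x = -50 and +50 mm, each 14 mm long in x: two upright fingers either side of y = 0, tops 71 mm high. Clipped, the roller lies along x. Between the clips (x -43 to 43 mm) only the bare board, 12 mm high: room for the gripper. Origin: centre of the underside, z up.
- paddle: Bystander: loose clay paddle of darker wood lying on the bench, a flat blade 120 x 62 x 20 mm with a round handle 20 mm in diameter and 120 mm long, 240 mm overall. Origin on the bench under the joint of blade and handle; blade towards +x, handle towards -x.
- seat (a point): Point on the rack midway between the clips, 45 mm above the bench: the middle of the roller's axis when fully home on the fixed saddles; axes as the rack. Clip mouths are 39 mm wide at the top, narrowing to 20 mm 10 mm above this point; pressed down, the roller spreads them and snaps in once its axis is under 8 mm above it. That takes about 6 N in all.
Not all that is in view belongs to the job. Of the things that look like the roller, take the one that is farthest from the robot's base at the start.

How it is judged:
On the way:
1. the gripper itself presses the roller down between the clip fingers (it is not dropped in) (contact force between the fingers and roller above 0.5 N and z of roller in the frame of rack below 0.06 m and y of roller in the frame of rack between -0.01 and 0.01 m and x of roller in the frame of rack between -0.025 and 0.025 m), for 0.05 s.
At the end, for the whole second after the job is handed in: The roller lies at rest, held by both clips and let go: its axis 41 to 48 mm above the bench (home is 45), within 6 mm of the rack's centre line, parallel to it within 0.1 rad (6 degrees), and its middle within 20 mm of the rack's middle (z of roller in the frame of rack between 0.041 and 0.048 m and y of roller in the frame of rack between -0.006 and 0.006 m and x of roller in the frame of rack between -0.02 and 0.02 m and angle between the x axis of roller and the x axis of rack, either way round below 0.1 rad and linear speed of roller below 0.02 m/s); the robot touches nothing.
It fails at once if the paddle is pushed more than 40 mm from where it lay (distance of paddle from where it was at the start of the episode above 0.04 m).
It also fails if it takes over 35 s, if anything falls off the work surface, if the arm or the gripper's body presses on something with over 40 N, if the wrist force passes 120 N, or if a joint passes its speed limit or range.

## Robot

A 6-joint arm with a two-finger parallel gripper is mounted at the origin on the work surface. World frame = base frame: x ahead of the robot, y to its left, z up, the work surface at z = 0. Lengths are in m, angles in rad, forces in N, time in s.
With the tool pointing down it reaches from about 0.35 to 0.975 m from the base axis. Payload 4.9 kg.
Tool frame: the origin (TCP) lies at the very end of the fingers, on their centre line; the grasp point (between the pads) lies 19 mm behind it; z points along the fingers, y is the line along which they close (so a half turn about z gives the same grasp; the last joint's range is limited). The gripper opens to 85 mm and grips with 20 to 120 N. Pads are 22 mm wide; open, the fingers measure 114 mm over their backs; the gripper's body (76 mm by 85 mm) begins 54 mm behind the grasp point. The pads swing forward as they close: fully open they stand 13 mm farther back than shut.
Start: joints at [-1.465, 0.053, 1.613, -0, 1.476, -0.119], TCP at [0.139, -0.609, 0.197] pointing down, gripper open.
Joint ranges: [-3.01, 3.01], [-1.01, 2.22], [0.06, 2.58], [-1.02, 4.17], [0.09, 2.62], [-3.14, 3.14]. Speed limits (rad/s): [2.57, 2.57, 3.14, 3.14, 3.14, 3.14].

## Interface

Orientations are given as a rotation vector (axis times angle).
In Python, from station import get_obs, optics, ctrl gives the robot as it stands.
- The arm moves only by the shell command python3 -m pendant 'ROWS' [FORCE]. ROWS is JSON, a list of rows, each a list of 3 entries, a list of its own where there are three numbers: the shift along the tool's x, y, z in mm, then the turn, a rotation vector about the tool's x, y, z in rad, then the opening, from 0 (shut) to 1 (fully open). A call has 1 to 12 rows; each row shifts and turns the commanded pose from where the row before left it, along the tool's axes as they then stand; what a row does not reach is not made up. A row lasts 1/12 s, in which the tool goes at most 41.7 mm and 7.16 degrees, less where a joint would pass 70% of its speed; a pose out of reach is approached as far as the arm can. A call is refused whole if a number of a shift passes 41.7 or a number of a turn 0.125, either way. A call with a gripper value outside its range is refused whole. The fingers move at their own pace and stop on an object; FORCE is the grip in N (left out, the last holds). Time passes only in rows, so rows that do not move let the fingers close. It gives the time, the measured TCP pose, the force, the opening and the grip force at its end, in the units of the state.
- get_obs(): the state, without advancing time (a new reading comes with each control period).
- optics.get_image(name): name is "side" or "top"; returns the picture (420x560x3 uint8, red, green, blue); there is no depth.
- optics.camera_model(name): a dict with "fx", "fy", "cx", "cy" (pixels), "cam_to_world" (4x4, takes a point from camera to world coordinates). Camera axes: x right, y up, looking along -z (the intrinsics and any distortion apply to the point x, -y, -z); pixel columns grow to the right and rows downward; lengths in m; the calibration is good to about 2 mm. A picture is of the moment at which its call begins. camera_model takes no time and is no camera call.
- ctrl.finish_job(): hands the job in; it is judged then, once.
The state is a dict: "t": time; "q": joint angles; "dq": joint speeds; "effort": joint torques, N m; "tool_pos": TCP position; "tool_rot": TCP orientation; "contact_force": force on the tool from outside, world axes, zero at the start; "wrist_torque": the same for the moment, N m; "opening": finger opening in m; "grip_force": force on a finger pad.
Only numpy, scipy, OpenCV 4.12 (cv2) and the standard library are available. Lean on these libraries where they do the work, as an engineer would, in place of code of your own. Each camera call takes 0.05 s, during which the arm holds its last target. There are 200 camera calls.

## Working session

There is one attempt and no reset: what is moved stays moved. The work goes in short steps, Python scripts to look and compute and a shell command to move; the robot and the scene stay as the last step left them, time stands still between calls to the robot, and variables do not carry over. Pictures are saved under pics/ and viewed, at most 10 in all, crops included, and the job is handed in when it is done.

```bash
mkdir -p pics; python3 - <<'E'
from station import get_obs, optics
import cv2,numpy as np
o=get_obs();print({k:np.round(v,3).tolist() for k,v in o.items()})
for n in("side","top"):
    m=optics.camera_model(n);print(n,{k:np.round(v,4).tolist() if not isinstance(v,str) else v for k,v in m.items()})
    cv2.imwrite(f"pics/{n}0.png",optics.get_image(n)[:,:,::-1])
E
```

```text
{'t': 0.0, 'q': [-1.465, 0.053, 1.614, 0.0, 1.476, -0.119], 'dq': [-0.002, 0.001, 0.001, -0.001, 0.0, -0.002], 'effort': [0.0, -39.368, -37.017, -0.0, 0.007, -0.0], 'tool_pos': [0.139, -0.609, 0.196], 'tool_rot': [-3.12, -0.352, -0.0], 'contact_force': [0.136, -0.028, -0.462], 'wrist_torque': [0.001, 0.015, 0.043], 'grip_force': 0.0, 'opening': 0.085}
side {'fx': 480.7678, 'fy': 480.7678, 'cx': 280.9731, 'cy': 219.9406, 'cam_to_world': [[-0.9688, 0.1178, -0.218, 0.1943], [-0.2478, -0.466, 0.8494, 0.7648], [-0.0015, 0.8769, 0.4807, 0.4874], [0.0, 0.0, 0.0, 1.0]]}
top {'fx': 474.2715, 'fy': 474.2715, 'cx': 279.1245, 'cy': 206.2374, 'cam_to_world': [[0.0271, 0.9962, -0.0824, 0.3248], [-0.9996, 0.0262, -0.0117, -0.0015], [-0.0095, 0.0826, 0.9965, 0.9875], [0.0, 0.0, 0.0, 1.0]]}
```

View pics/side0.png

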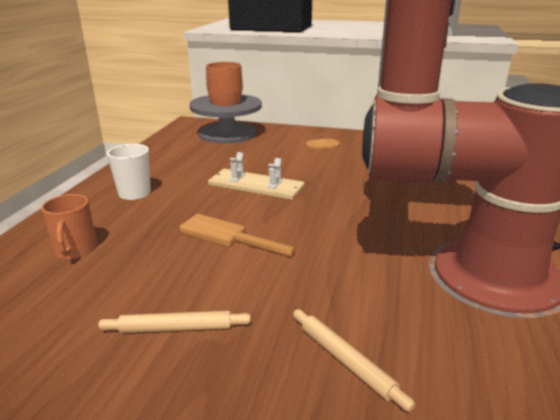

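View pics/top0.png

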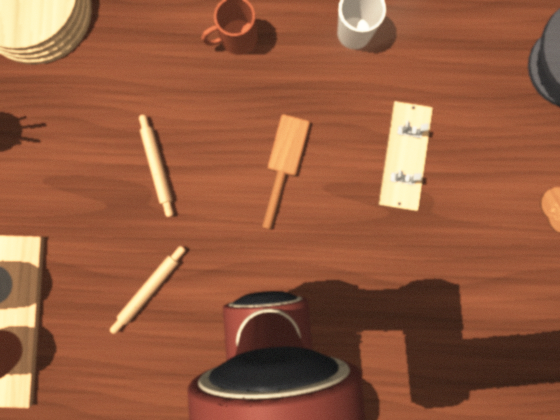

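The side view shows the target roller at about (175,321), the other roller at (352,358), the paddle at (237,233) and the rack at (257,183). In the top view the target is at (156,165), the other roller at (148,290), the paddle at (287,165) and the rack at (406,156). The upper roller in the top view looks farthest from the base, so I'll measure both.

```bash
cat > h.py <<'E'
import cv2,numpy as np
from station import get_obs, optics
def ray(n,p):
    m=optics.camera_model(n);T=np.array(m["cam_to_world"])
    d=np.array([(p[0]-m["cx"])/m["fx"],-(p[1]-m["cy"])/m["fy"],-1.]);return T[:3,3],T[:3,:3]@d
def plane(n,p,z):
    o,d=ray(n,p);return o+d*(z-o[2])/d[2]
def tri(a,b):  # pixel top, pixel side -> point, miss
    o1,d1=ray("top",a);o2,d2=ray("side",b)
    s=np.linalg.lstsq(np.c_[d1,-d2],o2-o1,rcond=None)[0]
    p,q=o1+d1*s[0],o2+d2*s[1];return (p+q)/2,np.linalg.norm(p-q)
def blobs(n,img,boxes):
    hsv=cv2.cvtColor(img,cv2.COLOR_RGB2HSV);out={}
    for k,(x0,y0,x1,y1) in boxes.items():
        m=np.zeros(img.shape[:2],np.uint8);m[y0:y1,x0:x1]=(cv2.inRange(hsv,(10,40,130),(32,190,255)))[y0:y1,x0:x1]
        c=max(cv2.findContours(m,cv2.RETR_EXTERNAL,cv2.CHAIN_APPROX_NONE)[0],key=cv2.contourArea);out[k]=c
    return out
def ends(c):
    p=c[:,0].astype(float);m=np.array(cv2.minAreaRect(c)[0]);v=cv2.fitLine(c,cv2.DIST_L2,0,.01,.01).ravel()
    d,c0=v[:2],v[2:];s=(p-c0)@d;return c0+d*s.min(),c0+d*s.max(),np.array(cv2.minAreaRect(c)[1])
E
python3 - <<'E'
from h import *
np.set_printoptions(precision=4,suppress=True)
B={"top":dict(A=(125,100,190,230),B=(95,235,200,345),rack=(370,92,442,220)),"side":dict(A=(85,295,265,345),B=(280,295,425,415),rack=(200,150,312,205))}
C={}
for n in B:
    img=optics.get_image(n);C[n]=blobs(n,img,B[n]);v=img[:,:,::-1].copy()
    cv2.drawContours(v,list(C[n].values()),-1,(255,0,0),1);cv2.imwrite(f"pics/{n}1.png",v)
for k in "AB":
    t=ends(C["top"][k]);s=ends(C["side"][k])
    print(k,"px",t,s)
    tp=[plane("top",e,.013) for e in t[:2]]
    sp=[plane("side",e,.013) for e in s[:2]]
    print(" top plane",tp,np.linalg.norm(tp[0]-tp[1]),"side",sp)
    # pair ends by proximity
    if np.linalg.norm(tp[0]-sp[0])>np.linalg.norm(tp[0]-sp[1]): s=(s[1],s[0])
    for i in(0,1):print(" tri",tri(t[i],s[i]))
    m=(tp[0]+tp[1])/2;d=tp[1]-tp[0];print(" mid",m,"r",np.hypot(*m[:2]),"yaw",np.degrees(np.arctan2(d[1],d[0])))
b=cv2.boxPoints(cv2.minAreaRect(C["top"]["rack"]));P=np.array([plane("top",p,.012) for p in b]);print("rack",b,P,P.mean(0),np.linalg.norm(P[0]-P[1]),np.linalg.norm(P[1]-P[2]))
e=P[1]-P[0] if np.linalg.norm(P[0]-P[1])>.15 else P[2]-P[1];print("rack yaw",np.degrees(np.arctan2(e[1],e[0])))
bs=cv2.approxPolyDP(cv2.convexHull(C["side"]["rack"]),6,True)[:,0];print("side rack",bs,[plane("side",p.astype(float),.012) for p in bs])
t=cv2.imread("pics/top1.png")[60:240,350:470];s=cv2.imread("pics/side1.png")[140:210,190:320]
t=cv2.resize(t,None,fx=3,fy=3);s=cv2.resize(s,None,fx=3,fy=3);w=np.zeros((540,750,3),np.uint8);w[:,:360]=t;w[:210,360:]=s
w[220:520,360:]=cv2.resize(cv2.imread("pics/side1.png")[285:425,80:430],(390,156))[:156].repeat(1,0) if 0 else 0
w[220:376,360:]=cv2.resize(cv2.imread("pics/side1.png")[285:420,80:430],(390,156));cv2.imwrite("pics/crop1.png",w)
E
```

```text
A px (array([138.6596, 107.5831]), array([166.4895, 218.3794]), array([113.7596,  27.2335])) (array([ 85. , 319.5]), array([264. , 319.5]), array([ 49., 179.]))
 top plane [array([0.6058, 0.311 , 0.013 ]), array([0.3741, 0.2415, 0.013 ])] 0.24188508806928577 side [array([0.6162, 0.2974, 0.013 ]), array([0.3574, 0.2318, 0.013 ])]
 tri (array([0.6042, 0.3084, 0.0241]), np.float64(0.0035081267114093696))
 tri (array([0.3649, 0.2381, 0.0179]), np.float64(0.018241730409281794))
 mid [0.4899 0.2762 0.013 ] r 0.5624421760331616 yaw -163.28062834389252
B px (array([108.4682, 337.0977]), array([179.1081, 242.8329]), array([ 24.3992, 116.8473])) (array([279.9979, 354.5007]), array([424.0021, 354.4955]), array([119., 144.]))
 top plane [array([0.1308, 0.3478, 0.013 ]), array([0.3246, 0.2131, 0.013 ])] 0.23597825687287793 side [array([0.3164, 0.2954, 0.013 ]), array([0.1269, 0.2473, 0.013 ])]
 tri (array([0.1405, 0.3232, 0.0818]), np.float64(0.0077295320582372535))
 tri (array([ 0.329 ,  0.2288, -0.0536]), np.float64(0.009145886797577031))
 mid [0.2277 0.2805 0.013 ] r 0.36123999431523224 yaw -34.78876869499078
rack [[361.6436 217.6372]
 [376.4543  94.2145]
 [439.8218 101.8186]
 [425.011  225.2413]] [[ 0.3864 -0.1603  0.012 ]
 [ 0.6469 -0.1881  0.012 ]
 [ 0.6337 -0.3207  0.012 ]
 [ 0.3742 -0.2903  0.012 ]] [ 0.5103 -0.2398  0.012 ] 0.26198265673184107 0.13330006384845036
rack yaw -6.0791980368099745
side rack [[311 150]
 [311 204]
 [200 204]
 [200 150]] [array([ 0.4292, -0.4904,  0.012 ]), array([ 0.3641, -0.1616,  0.012 ]), array([ 0.5998, -0.1021,  0.012 ]), array([ 0.7308, -0.4146,  0.012 ])]
```

View pics/crop1.png

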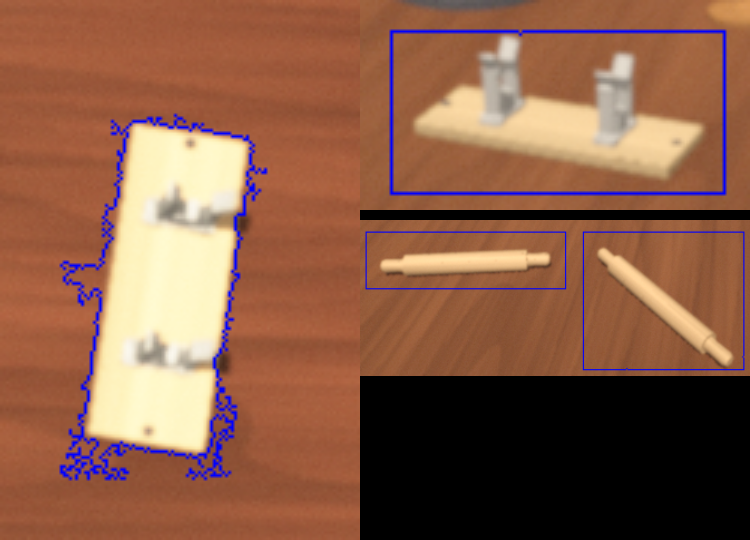

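The colour threshold was too loose: contours leak into the bench. Crop shows the rack cleanly, clip tops leaning right in the top view. I'll use an Otsu threshold per box.

```bash
python3 - <<'E'
s=open('h.py').read()
a=s.index("def blobs");b=s.index("def ends")
s=s[:a]+'''def blobs(n,img,boxes):
    out={}
    for k,(x0,y0,x1,y1) in boxes.items():
        g=cv2.resize(img[y0:y1,x0:x1,1],None,fx=4,fy=4,interpolation=cv2.INTER_CUBIC)
        m=cv2.threshold(g,0,255,cv2.THRESH_BINARY+cv2.THRESH_OTSU)[1]
        c=max(cv2.findContours(m,cv2.RETR_EXTERNAL,cv2.CHAIN_APPROX_NONE)[0],key=cv2.contourArea)
        out[k]=((c+.5)/4-.5+np.array([x0,y0])).astype(np.float32)
    return out
'''+s[b:]
open('h.py','w').write(s)
E
cat > m.py <<'E'
from h import *
np.set_printoptions(precision=4,suppress=True)
B={"top":dict(A=(125,100,190,230),B=(95,235,200,345),rack=(370,92,442,220)),"side":dict(A=(85,295,265,345),B=(280,295,425,415),rack=(200,150,312,205))}
C={n:blobs(n,optics.get_image(n),B[n]) for n in B}
for k in "AB":
    t=ends(C["top"][k]);s=ends(C["side"][k])
    print(k,"px",*t,*s)
    tp=[plane("top",e,.013) for e in t[:2]];sp=[plane("side",e,.013) for e in s[:2]]
    print(" top plane",*tp,np.linalg.norm(tp[0]-tp[1]),"side",*sp)
    if np.linalg.norm(tp[0]-sp[0])>np.linalg.norm(tp[0]-sp[1]): s=(s[1],s[0])
    for i in(0,1):print(" tri",*tri(t[i],s[i]))
    m=(tp[0]+tp[1])/2;d=tp[1]-tp[0];print(" mid",m,"side mid",sum(sp)/2,"r",np.hypot(*m[:2]),"yaw",np.degrees(np.arctan2(d[1],d[0])))
b=cv2.boxPoints(cv2.minAreaRect(C["top"]["rack"]));P=np.array([plane("top",p,.012) for p in b]);print("rack",b,P,P.mean(0),np.linalg.norm(P[0]-P[1]),np.linalg.norm(P[1]-P[2]))
e=P[1]-P[0] if np.linalg.norm(P[0]-P[1])>.15 else P[2]-P[1];print("rack yaw",np.degrees(np.arctan2(e[1],e[0])))
bs=cv2.approxPolyDP(cv2.convexHull(C["side"]["rack"]),2.5,True)[:,0];print("side rack",*[(p,plane("side",p.astype(float),.012)) for p in bs],sep="\n")
w=np.hstack([cv2.resize(optics.get_image("top")[100:215,375:440,::-1],None,fx=5,fy=5,interpolation=cv2.INTER_CUBIC),
 cv2.copyMakeBorder(cv2.resize(optics.get_image("side")[148:203,205:305,::-1],None,fx=4.5,fy=4.5,interpolation=cv2.INTER_CUBIC),0,575-248,0,0,cv2.BORDER_CONSTANT)]);cv2.imwrite("pics/crop2.png",w)
E
python3 m.py
```

```text
A px [140.4158 114.5008] [168.2401 216.049 ] [105.2908  10.8536] [ 97.8378 323.4328] [249.6868 317.4414] [ 16.2792 151.9619]
 top plane [0.591  0.3066 0.013 ] [0.379  0.2381 0.013 ] 0.22281070871289252 side [0.5926 0.3005 0.013 ] [0.3795 0.2326 0.013 ]
 tri [0.5893 0.3049 0.0175] 0.0009343689515847877
 tri [0.3784 0.237  0.0169] 0.0008151989326629894
 mid [0.485  0.2723 0.013 ] side mid [0.486  0.2665 0.013 ] r 0.5562303099406014 yaw -162.09166164127123
B px [110.1777 331.7462] [182.0607 246.8588] [ 11.3227 111.2342] [294.2591 310.2653] [411.5502 407.1629] [152.144   19.1941]
 top plane [0.1415 0.3449 0.013 ] [0.3165 0.2067 0.013 ] 0.22301061722129858 side [0.3185 0.1999 0.013 ] [0.1418 0.3408 0.013 ]
 tri [0.1421 0.3438 0.0163] 1.5148112367756914e-05
 tri [0.3169 0.2057 0.0179] 0.000670991863154529
 mid [0.229  0.2758 0.013 ] side mid [0.2301 0.2704 0.013 ] r 0.3584872579598116 yaw -38.296183026243995
rack [[378.2084 204.9523]
 [393.2699 100.4635]
 [432.8176 106.164 ]
 [417.7561 210.6529]] [[ 0.4134 -0.1941  0.012 ]
 [ 0.6343 -0.2234  0.012 ]
 [ 0.6241 -0.3061  0.012 ]
 [ 0.4038 -0.2753  0.012 ]] [ 0.5189 -0.2497  0.012 ] 0.2228016586095361 0.08332089495534427
rack yaw -7.570337203856757
side rack
(array([207.875, 180.125], dtype=float32), array([ 0.6314, -0.2263,  0.012 ]))
(array([230.625, 162.125], dtype=float32), array([ 0.617 , -0.3498,  0.012 ]))
(array([278.875, 168.625], dtype=float32), array([ 0.4826, -0.3381,  0.012 ]))
(array([303.625, 182.625], dtype=float32), array([ 0.4033, -0.2687,  0.012 ]))
(array([290.125, 198.375], dtype=float32), array([ 0.4148, -0.1776,  0.012 ]))
(array([212.875, 184.625], dtype=float32), array([ 0.61  , -0.2047,  0.012 ]))
```

View pics/crop2.png

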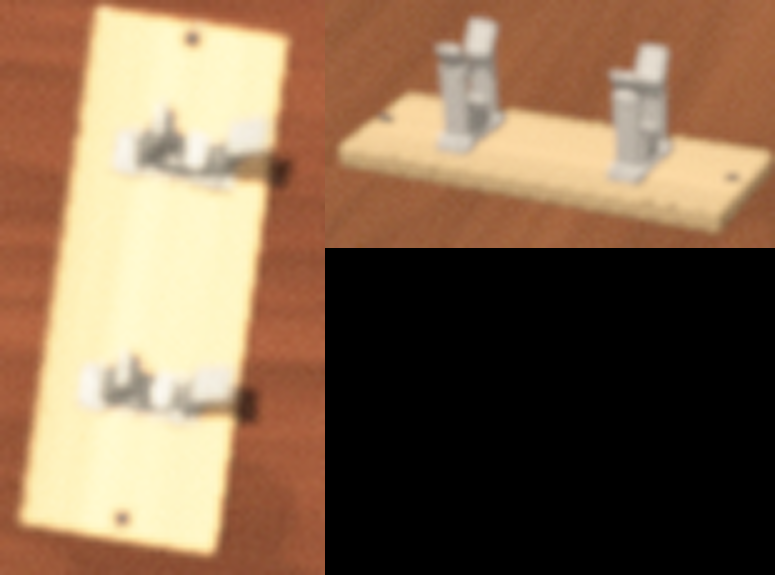

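The crop shows the rack corners, the screw holes at (413,107)/(399,203) in the top view and (218,174)/(296,187) in the side view, and the far finger tops. I'll triangulate these for height and bias, then work out the first move.

```bash
cat >> h.py <<'E'
from scipy.spatial.transform import Rotation as R
np.set_printoptions(precision=4,suppress=True)
def go(p,yawdeg,frm=None):
    o=get_obs();Q=R.from_rotvec(o["tool_rot"]);P=np.array(o["tool_pos"]) if frm is None else np.array(frm)
    x=Q.as_matrix()[:,0];y0=np.degrees(np.arctan2(x[1],x[0]))
    tgt=R.from_euler("z",yawdeg,degrees=True)*R.from_euler("x",180,degrees=True)
    d=Q.inv().apply(np.array(p)-P)*1000
    print("t",o["t"],"tcp",P,"yaw",y0,"shift mm",d,"norm",np.linalg.norm(d),"turn",(Q.inv()*tgt).as_rotvec())
E
python3 - <<'E'
from h import *
for n,a,b in [("screw+",(413,107.2),(218.3,174.2)),("screw-",(399,203.4),(295.7,187.3)),("cornR",(417.7,210.6),(303.6,182.6)),("cornL",(393.3,100.5),(207.9,180.1)),("tip+",(424.6,126),(240,152.5)),("tip-",(417.4,177),(278.3,158)) ]:
    print(n,*tri(a,b))
a,_=tri((413,107.2),(218.3,174.2));b,_=tri((399,203.4),(295.7,187.3));print("mid",(a+b)/2,np.degrees(np.arctan2(*(a-b)[1::-1])),np.linalg.norm(a-b))
go((.45,-.2,.2),17.9);go((.484,.271,.15),17.9,(.45,-.2,.2))
E
```

```text
screw+ [ 0.6199 -0.2647  0.0129] 0.0014763004873581487
screw- [ 0.4166 -0.2368  0.0125] 0.0021972599209228454
cornR [ 0.4045 -0.2761  0.0087] 0.0006605168036955197
cornL [ 0.632  -0.2236  0.0135] 0.003523137662220244
tip+ [ 0.5637 -0.2715  0.0729] 0.0033850582839200197
tip- [ 0.4635 -0.2573  0.0735] 0.0014598073413543769
mid [ 0.5182 -0.2508  0.0127] -7.800466321106229 0.2051193100659995
t 0.4 tcp [ 0.1393 -0.6092  0.1969] yaw 12.878690810891138 shift mm [ 394.0849 -329.6214   -2.9614] norm 513.7722266262217 turn [-0.0003 -0.     -0.0876]
t 0.4 tcp [ 0.45 -0.2   0.2 ] yaw 12.878690810891138 shift mm [ 138.1237 -451.5587   50.1357] norm 474.86524404298115 turn [-0.0003 -0.     -0.0876]
```

Rack middle is (0.518,-0.250) at 12–13 mm height, yaw -7.7°. The screw spacing is 205 mm and the clip tops come out at 73 mm, against 71 given, so it agrees. The roller middle is (0.484,0.271), yaw 17.9°, length 222 mm. Moving now.

```bash
python3 -m pendant '[[[30,-25,0],[0,0,0],1],[[33,-27,0],[0,0,0],1],[[33,-27,0],[0,0,0],1],[[33,-27,0],[0,0,0],1],[[33,-27,0],[0,0,0],1],[[33,-27,0],[0,0,0],1],[[33,-27,0],[0,0,0],1],[[33,-27,0],[0,0,0],1],[[33,-27,0],[0,0,0],1],[[33,-27,0],[0,0,0],1],[[33,-27,0],[0,0,0],1],[[33,-30,0],[0,0,0],1]]' 60
python3 -m pendant '[[[12,-39,4],[0,0,0],1],[[12,-39,4],[0,0,0],1],[[12,-39,4],[0,0,0],1],[[12,-39,4],[0,0,0],1],[[12,-39,4],[0,0,0],1],[[12,-39,4],[0,0,0],1],[[12,-39,4],[0,0,0],1],[[12,-39,4],[0,0,0],1],[[12,-39,4],[0,0,0],1],[[12,-39,4],[0,0,0],1],[[12,-39,4],[0,0,-0.088],1],[[0,0,0],[0,0,0],1]]'
python3 -c "
from h import *
go((.484,.271,.06),17.9)"
```

```text
t: 1.4
tool_pos: [0.4434, -0.2132, 0.1975]
tool_rot: [3.121, 0.352, 0.002]
contact_force: [0.3, -1.1, -0.0]
opening: 0.0854
grip_force: 0.0
t: 2.4
tool_pos: [0.4743, 0.2384, 0.1523]
tool_rot: [-3.098, -0.503, 0.001]
contact_force: [-0.9, -1.1, -0.1]
opening: 0.0853
grip_force: 0.0
t 2.4 tcp [0.4743 0.2384 0.1523] yaw 18.454170510918782 shift mm [ 19.5037 -27.5716  92.3541] norm 98.33548845543359 turn [-0.0027  0.0005  0.0097]
```

```bash
python3 -m pendant '[[[10,-14,0],[0,0,0.01],1],[[9.5,-13.5,20],[0,0,0],1],[[0,0,35],[0,0,0],1],[[0,0,37],[0,0,0],1],[[0,0,0],[0,0,0],1],[[0,0,0],[0,0,0],1]]'
python3 - <<'E'
from h import *
a=optics.get_image("top")[60:260,60:260,::-1];b=optics.get_image("side")[190:390,40:340,::-1]
w=np.hstack([cv2.resize(a,(400,400)),cv2.copyMakeBorder(cv2.resize(b,(400,267)),0,133,0,0,cv2.BORDER_CONSTANT)]);cv2.imwrite("pics/g1.png",w)
go((.484,.271,.002),17.9)
E
```

```text
t: 2.9
tool_pos: [0.4836, 0.2639, 0.059]
tool_rot: [3.105, 0.473, -0.009]
contact_force: [0.2, -0.2, 1.6]
opening: 0.0853
grip_force: 0.0
t 3.0 tcp [0.4871 0.2651 0.0634] yaw 17.32806556214406 shift mm [-1.3885 -6.5202 61.4037] norm 61.764515116219144 turn [-0.0001 -0.0031 -0.01  ]
```

View pics/g1.png

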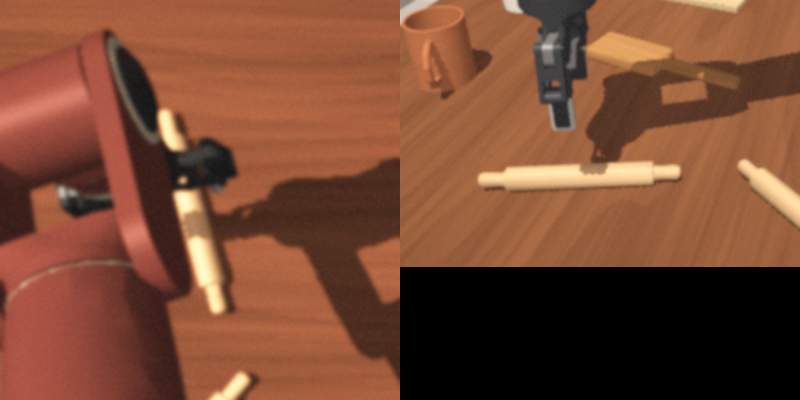

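The gripper straddles the roller: fingers at crop (200,165) left and (75,200) right in the top view, roughly aligned. I'll correct by 6 mm and go down.

```bash
python3 -m pendant '[[[-1,-6,15],[0,0,-0.01],1],[[0,0,15],[0,0,0],1],[[0,0,13],[0,0,0],1],[[0,0,9],[0,0,0],1],[[0,0,5],[0,0,0],1],[[0,0,0],[0,0,0],1],[[0,0,0],[0,0,0],1],[[0,0,0],[0,0,0],1]]'
python3 -c "
from h import *
go((.484,.271,.002),17.9)"
```

```text
t: 3.67
tool_pos: [0.4837, 0.2705, 0.0051]
tool_rot: [-3.103, -0.489, -0.002]
contact_force: [0.1, 0.9, 0.2]
opening: 0.0852
grip_force: 0.0
t 3.6667 tcp [0.4837 0.2705 0.0051] yaw 17.913915089114397 shift mm [ 0.427  -0.3939  3.0559] norm 3.1106360884975 turn [-0.0001 -0.0016  0.0002]
```

```bash
python3 -m pendant '[[[0,0,2],[0,0,0],1],[[0,0,0],[0,0,0],0.6],[[0,0,0],[0,0,0],0.3],[[0,0,0],[0,0,0],0],[[0,0,0],[0,0,0],0],[[0,0,0],[0,0,0],0],[[0,0,0],[0,0,0],0],[[0,0,0],[0,0,0],0],[[0,0,0],[0,0,0],0],[[0,0,0],[0,0,0],0],[[0,0,0],[0,0,0],0]]' 60
```

```text
t: 4.58
tool_pos: [0.4829, 0.2702, 0.0021]
tool_rot: [3.103, 0.489, 0.0]
contact_force: [-0.2, 0.5, 0.2]
opening: -0.0004
grip_force: 0.0
```

Fingers closed on nothing, so I'll look before moving.

```bash
python3 - <<'E'
from h import *
a=optics.get_image("top")[60:260,60:260,::-1];b=optics.get_image("side")[190:390,40:340,::-1]
w=np.hstack([cv2.resize(a,(400,400)),cv2.copyMakeBorder(cv2.resize(b,(400,267)),0,133,0,0,cv2.BORDER_CONSTANT)]);cv2.imwrite("pics/g2.png",w)
go((.484,.271,.002),17.9)
E
```

```text
t 4.6833 tcp [0.4829 0.2703 0.0021] yaw 17.921482339953652 shift mm [ 1.2466 -0.3583  0.1176] norm 1.3023766168108815 turn [-0.     -0.      0.0004]
```

View pics/g2.png

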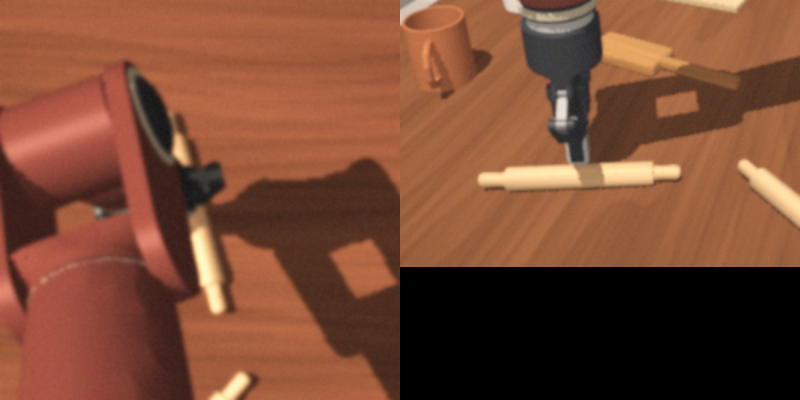

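The roller hasn't moved. In the side view the closed tip shows at crop (578,163) and seems to pass behind or above the barrel. I'll project the TCP into both views to see how the calibration compares.

```bash
cat >> h.py <<'E'
def proj(n,p):
    m=optics.camera_model(n);T=np.linalg.inv(np.array(m["cam_to_world"]));c=T[:3,:3]@np.array(p)+T[:3,3]
    return np.array([m["cx"]+m["fx"]*c[0]/-c[2],m["cy"]-m["fy"]*c[1]/-c[2]])
E
python3 - <<'E'
from h import *
p=np.array(get_obs()["tool_pos"])
print("tcp side",proj("side",p),"top",proj("top",p),"tcp+60mm",proj("side",p+[0,0,.06]),proj("top",p+[0,0,.06]))
print("roller mid top/side px",proj("side",[.484,.271,.013]),proj("top",[.484,.271,.013]))
C={}
B={"top":(125,100,190,230),"side":(85,295,265,345)}
s=optics.get_image("side");t=optics.get_image("top")
c=blobs("side",s,{"A":B["side"]})["A"];e=ends(c);print("side now",*e,[plane("side",x,.013) for x in e[:2]])
cv2.imwrite("pics/g3.png",np.hstack([cv2.resize(s[250:350,120:230,::-1],None,fx=4,fy=4),cv2.resize(t[110:210,110:190,::-1],None,fx=4,fy=4)]))
E
```

```text
tcp side [175.9823 328.0468] top [156.5231 166.6884] tcp+60mm [171.5137 295.7836] [148.4229 161.6624]
roller mid top/side px [174.3154 322.587 ] [154.8051 165.3021]
side now [ 97.837 323.159] [175.5089 321.1463] [16.7142 77.6694] [array([0.5929, 0.3   , 0.013 ]), array([0.4837, 0.2676, 0.013 ])]
```

View pics/g3.png

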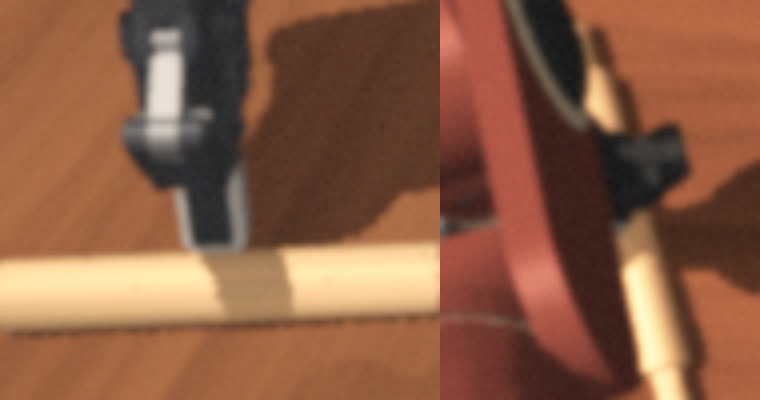

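```bash
python3 - <<'E'
from h import *
for z in (.063,.076,.1): print("near finger",z,proj("side",[.474,.305,z]),"far",proj("side",[.500,.225,z]))
for z in (0,.01,.02,.026,.03,.035): print(z,plane("side",(173,312),z), "behind roller axis by", )
E
```

```text
near finger 0.063 [166.2232 311.5429] far [174.2692 275.6906]
near finger 0.076 [165.1042 303.9833] far [173.3338 268.591 ]
near finger 0.1 [162.9809 289.638 ] far [171.5636 255.1562]
0 [0.5048 0.2351 0.    ] behind roller axis by
0.01 [0.4984 0.246  0.01  ] behind roller axis by
0.02 [0.492  0.2569 0.02  ] behind roller axis by
0.026 [0.4882 0.2634 0.026 ] behind roller axis by
0.03 [0.4856 0.2677 0.03  ] behind roller axis by
0.035 [0.4825 0.2732 0.035 ] behind roller axis by
```

The unoccluded open finger seen earlier and the closed tip both put the real fingertips about 28 mm above the reported TCP, while xy agrees. So the fingers closed just above the barrel. I'll open, go down in small steps watching force, and grasp about 26 mm lower.

```bash
python3 -m pendant '[[[0,0,-20],[0,0,0],1],[[0,0,0],[0,0,0],1],[[0,0,0],[0,0,0],1],[[0,0,0],[0,0,0],1],[[0,0,0],[0,0,0],1],[[0,0,0],[0,0,0],1],[[0,0,0],[0,0,0],1],[[0,0,0],[0,0,0],1],[[0,0,10],[0,0,0],1],[[0,0,10],[0,0,0],1],[[0,0,6],[0,0,0],1],[[0,0,0],[0,0,0],1]]' 40
python3 -m pendant '[[[0,0,5],[0,0,0],1],[[0,0,4],[0,0,0],1],[[0,0,0],[0,0,0],1]]'
python3 -m pendant '[[[0,0,4],[0,0,0],1],[[0,0,3],[0,0,0],1],[[0,0,2],[0,0,0],1],[[0,0,0],[0,0,0],1],[[0,0,0],[0,0,0],1]]'
```

```text
t: 5.78
tool_pos: [0.4808, 0.2694, -0.0068]
tool_rot: [3.102, 0.489, -0.007]
contact_force: [-0.4, -0.3, -0.2]
opening: 0.0858
grip_force: 0.0
t: 6.03
tool_pos: [0.4823, 0.27, -0.0139]
tool_rot: [3.103, 0.489, -0.002]
contact_force: [-0.0, -0.5, 0.2]
opening: 0.0853
grip_force: 0.0
t: 6.45
tool_pos: [0.4828, 0.2703, -0.022]
tool_rot: [3.103, 0.489, -0.0]
contact_force: [0.2, 0.7, 0.0]
opening: 0.0854
grip_force: 0.0
```

No contact at -22 mm reported, so the bias is confirmed. Closing gradually.

```bash
python3 -m pendant '[[[0,0,2],[0,0,0],1],[[0,0,0],[0,0,0],0.7],[[0,0,0],[0,0,0],0.5],[[0,0,0],[0,0,0],0.3],[[0,0,0],[0,0,0],0.1],[[0,0,0],[0,0,0],0.1],[[0,0,0],[0,0,0],0.1],[[0,0,0],[0,0,0],0.1],[[0,0,0],[0,0,0],0.1]]' 60
```

```text
t: 7.2
tool_pos: [0.4833, 0.2704, -0.0235]
tool_rot: [-3.103, -0.489, -0.001]
contact_force: [0.7, -0.7, 3.0]
opening: 0.0234
grip_force: 59.1
```

Gripped. I'll lift and check the roller in hand.

```bash
python3 -m pendant '[[[0,0,-5],[0,0,0],0.1],[[0,0,-15],[0,0,0],0.1],[[0,0,-30],[0,0,0],0.1],[[0,0,-35],[0,0,0],0.1],[[0,0,-35],[0,0,0],0.1],[[0,0,-30],[0,0,0],0.1],[[0,0,-10],[0,0,0],0.1],[[0,0,0],[0,0,0],0.1],[[0,0,0],[0,0,0],0.1]]'
python3 - <<'E'
from h import *
s=optics.get_image("side");t=optics.get_image("top")
cv2.imwrite("pics/l1.png",np.hstack([cv2.resize(s[180:330,60:260,::-1],None,fx=2,fy=2),cv2.resize(t[60:210,100:250,::-1],None,fx=2,fy=2)]))
p=np.array(get_obs()["tool_pos"]);print("axis expected",proj("side",p+[0,0,.037]),proj("top",p+[0,0,.037]))
go((.5185,-.2505,.12),-7.7)
E
```

```text
t: 7.95
tool_pos: [0.4825, 0.2701, 0.1353]
tool_rot: [3.103, 0.489, -0.001]
contact_force: [-0.4, -0.6, -1.6]
opening: 0.0232
grip_force: 59.0
axis expected [163.9376 230.2937] [131.2904 151.8117]
t 8.05 tcp [0.4812 0.2695 0.133 ] yaw 17.919269384071537 shift mm [-124.4026  506.2966   13.8014] norm 521.53880364632 turn [0.0014 0.0049 0.4471]
```

View pics/l1.png

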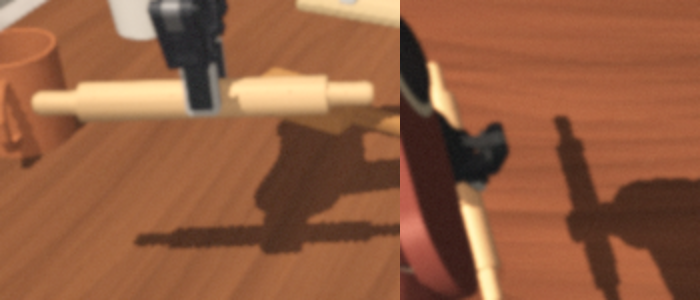

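The side view shows the roller level in the gripper, with ends at (33,103) and (373,93) and the fingers at about x=200, so it's held at mid-length. Its axis sits 37 mm above the reported TCP. Carrying it over the rack.

```bash
python3 -m pendant '[[[-5,20,0],[0,0,0],0.1],[[-10,39,0],[0,0,0],0.1],[[-10,39,0],[0,0,0],0.1],[[-10,39,0],[0,0,0],0.1],[[-10,39,0],[0,0,0],0.1],[[-10,39,0],[0,0,0],0.1],[[-10,39,0],[0,0,0],0.1],[[-10,39,0],[0,0,0],0.1],[[-10,39,0],[0,0,0],0.1],[[-10,39,0],[0,0,0],0.1],[[-10,39,0],[0,0,0],0.1],[[-10,39,0],[0,0,0],0.1]]'
python3 -m pendant '[[[-9,35,0],[0,0,0],0.1],[[0,20,0],[0,0,0],0.1],[[0,0,0],[0,0,0.11],0.1],[[0,0,0],[0,0,0.11],0.1],[[0,0,0],[0,0,0.11],0.1],[[0,0,0],[0,0,0.11],0.1],[[0,0,0],[0,0,0],0.1],[[0,0,0],[0,0,0],0.1],[[0,0,0],[0,0,0],0.1]]'
python3 -c "
from h import *
go((.5185,-.2505,.075),-7.7)"
```

```text
t: 9.05
tool_pos: [0.5098, -0.1936, 0.133]
tool_rot: [-3.1, -0.488, 0.006]
contact_force: [0.2, 0.8, -0.6]
opening: 0.0233
grip_force: 59.2
t: 9.8
tool_pos: [0.5193, -0.2469, 0.1345]
tool_rot: [-3.134, 0.196, 0.004]
contact_force: [0.5, -0.2, -0.5]
opening: 0.0237
grip_force: 59.3
t 9.8 tcp [ 0.5193 -0.2469  0.1345] yaw -7.153367830914953 shift mm [-0.1687  3.7341 59.4482] norm 59.56561916714692 turn [-0.0012  0.0024  0.0095]
```

```bash
python3 -m pendant '[[[0,4,15],[0,0,0.01],0.1],[[0,0,25],[0,0,0],0.1],[[0,0,20],[0,0,0],0.1],[[0,0,12],[0,0,0],0.1],[[0,0,0],[0,0,0],0.1],[[0,0,0],[0,0,0],0.1],[[0,0,0],[0,0,0],0.1],[[0,0,0],[0,0,0],0.1]]'
python3 - <<'E'
from h import *
s=optics.get_image("side");t=optics.get_image("top")
cv2.imwrite("pics/p1.png",np.hstack([cv2.resize(s[110:210,190:320,::-1],None,fx=3.2,fy=3.2),cv2.resize(t[80:180,350:460,::-1],None,fx=3.2,fy=3.2)]))
go((.5185,-.2505,.05),-7.7)
c,S=np.cos(np.radians(-7.7)),np.sin(np.radians(-7.7))
for u in(-.05,.05):
  for v in(-.0195,.0195):
    q=[.5185+c*u-S*v,-.2505+S*u+c*v,.071];print(u,v,proj("top",q),proj("side",q))
E
```

```text
t: 10.47
tool_pos: [0.5207, -0.2521, 0.066]
tool_rot: [3.133, -0.215, 0.004]
contact_force: [0.2, -0.1, -1.7]
opening: 0.0236
grip_force: 59.3
t 10.5667 tcp [ 0.5205 -0.252   0.0658] yaw -7.848892176595425 shift mm [-2.2076 -1.2283 15.7484] norm 15.949746364596916 turn [ 0.0012 -0.0025 -0.0026]
-0.05 -0.0195 [420.1112 176.1859] [277.4559 157.9693]
-0.05 0.0195 [400.1936 173.0182] [270.9619 163.7827]
0.05 -0.0195 [427.0982 126.2715] [239.3219 152.3309]
0.05 0.0195 [407.3452 123.1783] [231.951  157.8177]
```

View pics/p1.png

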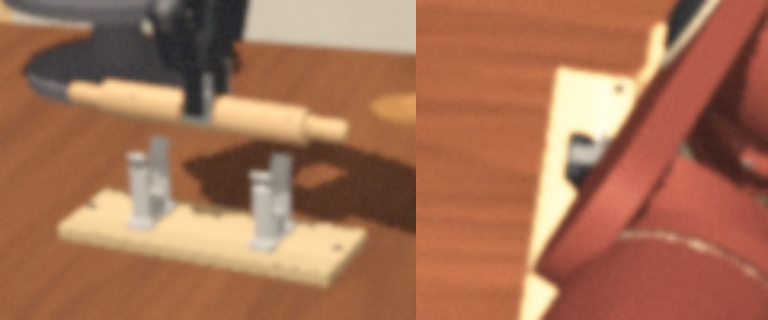

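The side view shows the roller level and parallel above both clips. The clip tops at crop (138,155)/(160,138) and (262,173)/(283,155) match their predicted pixels within about 1 px. Going down and pressing in.

```bash
python3 -m pendant '[[[-2,-1,5],[0,0,0],0.1],[[0,0,8],[0,0,0],0.1],[[0,0,8],[0,0,0],0.1],[[0,0,6],[0,0,0],0.1],[[0,0,0],[0,0,0],0.1],[[0,0,0],[0,0,0],0.1]]'
python3 -m pendant '[[[0,0,5],[0,0,0],0.1],[[0,0,5],[0,0,0],0.1],[[0,0,5],[0,0,0],0.1],[[0,0,5],[0,0,0],0.1],[[0,0,0],[0,0,0],0.1],[[0,0,0],[0,0,0],0.1]]'
```

```text
t: 11.07
tool_pos: [0.517, -0.2497, 0.0359]
tool_rot: [-3.133, 0.215, 0.003]
contact_force: [0.4, 0.3, -0.4]
opening: 0.0234
grip_force: 59.3
t: 11.57
tool_pos: [0.5185, -0.2503, 0.0171]
tool_rot: [3.134, -0.215, 0.003]
contact_force: [3.3, -0.3, -2.2]
opening: 0.0231
grip_force: 59.3
```

```bash
python3 -m pendant '[[[0,0,4],[0,0,0],0.1],[[0,0,3],[0,0,0],0.1],[[0,0,0],[0,0,0],0.1],[[0,0,0],[0,0,0],0.1]]'
python3 -m pendant '[[[0,0,2],[0,0,0],0.1],[[0,0,0],[0,0,0],0.1],[[0,0,0],[0,0,0],0.1]]'
```

```text
t: 11.9
tool_pos: [0.5167, -0.2498, 0.0092]
tool_rot: [-3.134, 0.215, 0.003]
contact_force: [0.8, -0.5, -0.4]
opening: 0.0235
grip_force: 59.2
t: 12.15
tool_pos: [0.5176, -0.2503, 0.0085]
tool_rot: [3.134, -0.215, -0.0]
contact_force: [-1.9, 0.4, 2.9]
opening: 0.0233
grip_force: 59.7
```

```bash
python3 -m pendant '[[[0,0,2],[0,0,0],0.1],[[0,0,0],[0,0,0],0.1],[[0,0,0],[0,0,0],0.1]]'
python3 -m pendant '[[[0,0,1.5],[0,0,0],0.1],[[0,0,0],[0,0,0],0.1],[[0,0,0],[0,0,0],0.1]]'
```

```text
t: 12.4
tool_pos: [0.5178, -0.2505, 0.0083]
tool_rot: [3.134, -0.215, -0.001]
contact_force: [-6.5, 3.0, 12.2]
opening: 0.0233
grip_force: 60.8
t: 12.65
tool_pos: [0.518, -0.2506, 0.0082]
tool_rot: [3.134, -0.215, -0.002]
contact_force: [-9.6, 4.5, 20.6]
opening: 0.0235
grip_force: 61.5
```

Firm stop: it's home on the saddles. I'll ease off, open and retreat.

```bash
python3 -m pendant '[[[0,0,-3.5],[0,0,0],0.1],[[0,0,0],[0,0,0],0.1],[[0,0,0],[0,0,0],0.5],[[0,0,0],[0,0,0],1],[[0,0,0],[0,0,0],1],[[0,0,0],[0,0,0],1],[[0,0,0],[0,0,0],1],[[0,0,0],[0,0,0],1],[[0,0,0],[0,0,0],1],[[0,0,0],[0,0,0],1]]'
python3 -m pendant '[[[0,0,-10],[0,0,0],1],[[0,0,-20],[0,0,0],1],[[0,0,-35],[0,0,0],1],[[0,0,-35],[0,0,0],1],[[0,0,-35],[0,0,0],1],[[0,0,-20],[0,0,0],1],[[-40,0,0],[0,0,0],1],[[-40,0,0],[0,0,0],1],[[-40,0,0],[0,0,0],1],[[0,0,0],[0,0,0],1],[[0,0,0],[0,0,0],1],[[0,0,0],[0,0,0],1]]'
python3 - <<'E'
from h import *
s=optics.get_image("side");t=optics.get_image("top")
cv2.imwrite("pics/f1.png",np.hstack([cv2.resize(s[110:210,190:320,::-1],None,fx=3.2,fy=3.2),cv2.resize(t[80:180,350:460,::-1],None,fx=3.2,fy=3.2)]))
c=blobs("side",s,{"A":(190,140,320,205)})["A"]
for u in(-.11,0,.11):
    q=[.5185+.991*u,-.2505-.134*u,.045];print(proj("side",q),proj("top",q))
E
```

```text
t: 13.48
tool_pos: [0.5177, -0.2501, 0.0081]
tool_rot: [-3.134, 0.215, 0.0]
contact_force: [0.2, -0.3, 0.3]
opening: 0.0856
grip_force: 0.0
t: 14.48
tool_pos: [0.3993, -0.2341, 0.1643]
tool_rot: [3.133, -0.216, 0.003]
contact_force: [-0.6, -0.3, 0.4]
opening: 0.0854
grip_force: 0.0
[298.3289 174.9863] [402.4899 206.0617]
[254.9936 168.1376] [410.1589 152.1674]
[214.3187 161.7093] [417.6874  99.2605]
```

View pics/f1.png

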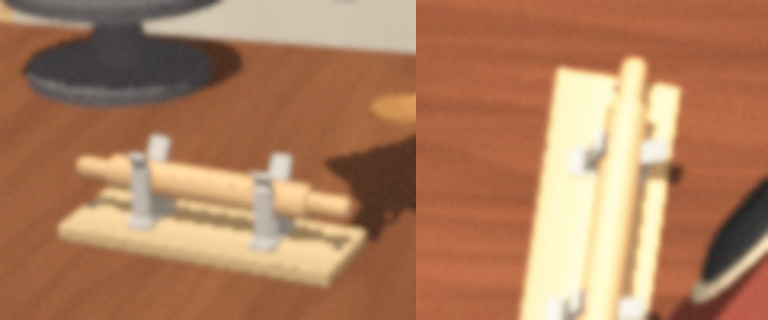

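Both views show the roller between both clips, parallel to the rack. Its ends are at side px (214,161) and (301,174), against a predicted (214,162) and (298,175) for home. Handing in.

```bash
python3 -c "
from station import ctrl
print(ctrl.finish_job())"
```

```text
the job is handed in; nothing more can be done
None
```

The roller was pressed home into both clips and let go, and the job was handed in at about 14.6 s; the closing pictures show it seated, the arm kept clear of the paddle, and no verdict came back from the judge.

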